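# Free a locked centrifuge lid with the release hook

## Robot

A 6-joint arm with a two-finger parallel gripper is mounted at the origin on the work surface; the furniture and walls round the work are solid. World frame = base frame: x ahead of the robot, y to its left, z up, the work surface at z = 0. Lengths are in m, angles in rad, forces in N, time in s.
With the tool pointing down it reaches from about 0.375 to 0.9 m from the base axis. Payload 3.1 kg.
Tool frame: the origin (TCP) lies between the finger pads; the fingertips stand 11 mm ahead of it and the grasp point (between the pads) lies 8 mm behind it; z points along the fingers, y is the direction in which the jaws open and shut (so a half turn about z gives the same grasp; the last joint's range is limited). The gripper opens to 85 mm and grips with 20 to 120 N. Pads are 22 mm wide; open, the fingers measure 114 mm over their backs; the gripper's body (76 mm by 85 mm) begins 54 mm behind the grasp point. The pads swing forward as they close: fully open they stand 13 mm farther back than shut.
Start: joints at [-1.298, 0.527, 1.433, -0, 1.181, -0.178], TCP at [0.273, -0.562, 0.242] pointing down, gripper open.
Joint ranges: [-3.08, 3.08], [-0.75, 2.2], [0.22, 2.44], [-1.43, 4.57], [0, 2.65], [-2.85, 2.85]. Speed limits (rad/s): [2.79, 2.79, 3.14, 3.14, 3.14, 3.14].

## Interface

Orientations are given as a unit quaternion [x, y, z, w].
In Python, from station import manip gives the robot as it stands. The module is installed in compiled form; this text tells all that it offers.
- The arm moves only by the tool arm_command, never from a script. Its argument "rows" is a list of rows, each a list of 3 entries, a list of its own where there are three numbers: the shift along the world's x, y, z in mm, then the turn about the world's z in rad, then the closure, from -1 (fully open) to 1 (shut), so that 0 is half open. A call has 1 to 12 rows; each row shifts and turns the commanded pose from where the row before left it; what a row does not reach is not made up. A row lasts 1/8 s, in which the tool goes at most 62.5 mm and 10.7 degrees, less where a joint would pass 70% of its speed; a pose out of reach is approached as far as the arm can. A call with a gripper value outside its range is refused whole. The fingers move at their own pace and stop on an object; "squeeze" is the grip in N (left out, the last holds). Time passes only in rows, so rows that do not move let the fingers close. It gives the time, the measured TCP pose, the force and the opening at its end, in the units of the state.
- manip.sense(): the state, without advancing time (a new reading comes with each control period).
- manip.snapshot(name): name is "scene" or "top" or "wrist"; returns the picture (420x560x3 uint8, blue, green, red); there is no depth.
- manip.get_calibration(name): a dict with "fovy" (degrees; the focal length in pixels is half the picture's height over the tangent of half this angle, whatever the lens; pixels are square), "cx", "cy" (the principal point, pixels), "R" (3x3) and "t" (3): a world point X has camera coordinates R X + t. Camera axes: x right, y down, z forward; pixel columns grow to the right and rows downward; lengths in m; the calibration is good to about 2 mm. The wrist camera is an equidistant fisheye: a pixel r from the principal point sees the ray r / f radians off the axis. A picture is of the moment at which its call begins: read the wrist's pose just before it. get_calibration takes no time and is no camera call; for the wrist camera it gives the pose at the moment of the call.
- manip.sign_off(): hands the job in, once; it reports no verdict.
The state is a dict: "t": time; "q": joint angles; "qd": joint speeds; "tau": joint torques, N m; "tcp_pos": TCP position; "tool_rot": TCP orientation; "force": force on the tool from outside, world axes, zero at the start; "ft_torque": the same for the moment, N m; "finger_gap": opening from 0.0 (shut) to 1.0 (fully open).
Only numpy, scipy, OpenCV 4.12 (cv2) and the standard library are available. Lean on these libraries where they do the work, as an engineer would, in place of code of your own. Each camera call takes 0.05 s, during which the arm holds its last target.

## Task

The bench centrifuge has lost its power with the samples locked in. Take the release hook, reach it in through the port in the front panel, catch the latch pin inside and draw it gently towards you, without forcing anything (the pin breaks at 20 N), until the lid springs fully open. Then unhook, take the tool out without bumping the machine hard, and lay it flat on the table clear of the machine; leave everything else where it stands.

Things in the scene. Friction and masses are not known exactly. Their poses are not given: they have to be found in the camera images.
- centrifuge: Bench centrifuge, white and grey, 180 wide x 250 deep x 175 high, fixed. Origin: centre of its footprint on the table. x points from the front panel to the rear (into the machine), z up, +y to the left for one who faces the front. The lid on top is hinged at the rear and pushed up by a spring; a spring bolt in the lock bay behind the front panel holds it shut.
- port (a point): Access port in the front panel: its centre, on the panel's outer face (x = -0.125 in the centrifuge's frame), 80 above the table. Rectangular opening 30 wide (y) x 18 high with a black surround, through a panel 5 thick. Axes as the centrifuge's. The bay behind it is at least 110 wide, free from 42 to 100 above the table; its back wall is 80 behind the panel's outer face.
- pin_zone (a point): Middle of the place where the steel release pin may be, 44 behind the panel's outer face, 12 to +y of the port's centre, at port height. The pin, 6 thick, hangs upright from the bolt, 22 below to 24 above this height. Its y is true; its depth is set differently on each machine, hidden: with the bolt home its axis is anywhere from 17 nearer to 17 farther (x) than this point.
- bolt (a point): The lid's bolt (its rear end, above the pin, hidden). The pin is clamped to it. Drawing the pin straight towards the front panel (-x) by 7 to 10 frees the lid; at 11 the bolt meets a rubber end stop. It takes about 6 to 10 N, against spring and friction, and falls off as the lid comes free; at the stop the resistance climbs by about 3 N per mm. Over 20 N the pin breaks. Let go, the bolt springs home and the lid stays open.
- centrifuge_lid (a joint): Angle of the lid in rad: 0 shut, 1.2 fully open; it swings up about the rear edge and opens by itself in about a second once the bolt is drawn.
- hook_grip (a point): Release hook, lying on the table: centre of its black bar handle, 12 above its underside. Handle 100 long (x) x 18 wide (y) x 24 high (z); x points along the tool to the hook, z up as it lies. A straight steel rod, 6 thick, runs on along x from the handle on the same axis; its end is bent square to the tool's +y side. About 0.09 kg; balances about 15 in front of this point.
- hook_bend (a point): The corner of the release hook's bend, on the rod's axis, 195 in front of the handle's centre. From here the bent end, 6 in diameter, runs 13 (16 with its round end) along +y. Axes as hook_grip's.
- small_bottle_mid (a point): Bystander: small white screw-cap bottle, 30 x 30 x 55; its centre, 27.5 above the table.
- pump_spray_mid (a point): Bystander: pump spray bottle, 44 x 44 x 136; its centre, 68 above the table.
- cup_mid (a point): Bystander: small steel cup, 66 across, 42 high; its centre, 21 above the table.
- swabs_mid (a point): Bystander: stack of gauze swabs, 46 x 60 x 28; its centre, 14 above the table.
- rolled_band_mid (a point): Bystander: rolled tourniquet with buckle, 62 x 46 x 24; its centre, 12 above the table.
- pen_mid (a point): Bystander: black marker pen lying on the table, 14 x 126 x 16; its centre, 8 above the table.
- release_hook: The release hook as a whole; its origin lies under the handle's centre, on its underside; axes as hook_grip's.

How it is judged:
By the outcome, as a careful person would: the job done as asked, in the order asked, and still so for the second after the job is handed in, with the robot touching nothing.
It also fails if it takes over 58 s, if anything falls off the work surface, if the arm or the gripper's body presses on something with over 40 N, if the wrist force passes 120 N, or if a joint passes its speed limit or range.

## Working session

There is one attempt and no reset: what is moved stays moved. The work goes in short steps, Python scripts to look and compute and a tool call to move; the robot and the scene stay as the last step left them, time stands still between calls to the robot, and variables do not carry over. Pictures are saved under pics/ and viewed, and the job is handed in when it is done.

Besides the shell and the picture viewer there is one more tool, called by a JSON object that holds its "fn" and its "kwargs". arm_command: Moves the arm, as the interface text tells. Its arguments: {"type":"object","properties":{"rows":{"type":"array","items":{"type":"array"}},"squeeze":{"type":"number"}},"required":["rows"]}

```bash
mkdir -p pics; python3 - <<'E'
from station import manip
import cv2,numpy as np
print(manip.sense())
for n in ["scene","top","wrist"]:
    c=manip.get_calibration(n); print(n,c)
    cv2.imwrite(f"pics/{n}0.png",manip.snapshot(n))
E
```

```text
{'t': 0.0, 'q': array([-1.29752236e+00,  5.28482669e-01,  1.43391489e+00, -2.01746284e-05,
        1.18140081e+00, -1.78506263e-01]), 'qd': array([-0.00052197,  0.00015599, -0.00075722, -0.00199942,  0.00025547,
       -0.00139512]), 'tau': array([ 1.60380091e-04, -4.42354381e+01, -1.78022808e+01, -3.03513052e-04,
        8.20291985e-03, -2.27614258e-06]), 'tcp_pos': array([ 0.27268076, -0.56159988,  0.24131946]), 'tool_rot': array([ 9.74593678e-01,  2.23977557e-01, -6.15554407e-05, -1.10117556e-03]), 'force': array([-0.22152156, -0.78015125, -0.75681563]), 'ft_torque': array([-0.00502353,  0.00156898, -0.00269711]), 'finger_gap': 1.0010433415229536}
scene {'fovy': 50.43792178457874, 'cx': 284.3336658833188, 'cy': 210.09609279215087, 'R': array([[ 0.53281666, -0.8460381 ,  0.01805351],
       [-0.47590069, -0.31721634, -0.82030014],
       [ 0.69973205,  0.42847791, -0.57164827]]), 't': array([-0.26154669,  0.3274761 ,  1.00848404])}
top {'fovy': 49.78939492524699, 'cx': 281.50580732830775, 'cy': 208.0196896747735, 'R': array([[-0.0019282 , -0.99992337,  0.01222875],
       [-0.99718988,  0.00100682, -0.07490882],
       [ 0.07489076, -0.01233883, -0.9971154 ]]), 't': array([-1.14706061e-03,  4.70475485e-01,  1.65713000e+00])}
wrist {'fovy': 65.70646984690485, 'cx': 279.02520885964964, 'cy': 210.0641296421832, 'R': array([[ 0.43565421, -0.90011173, -0.00206878],
       [-0.86765783, -0.42055592,  0.26514641],
       [-0.23953143, -0.11371716, -0.96420594]]), 't': array([-0.62395701, -0.03341023,  0.37931528])}
```

View pics/scene0.png

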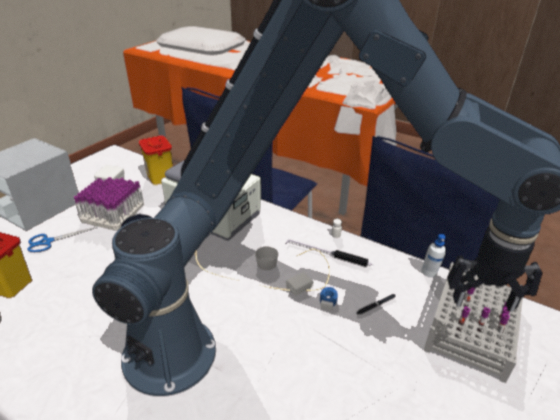

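View pics/top0.png

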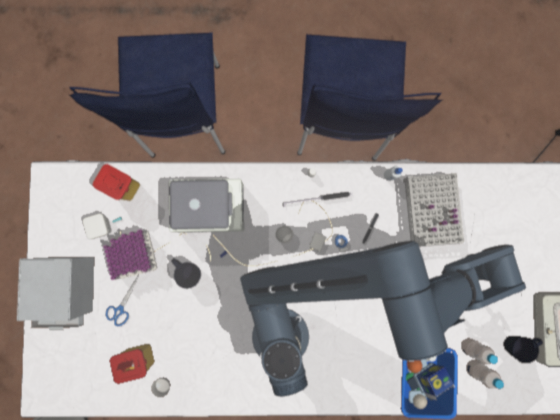

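View pics/wrist0.png

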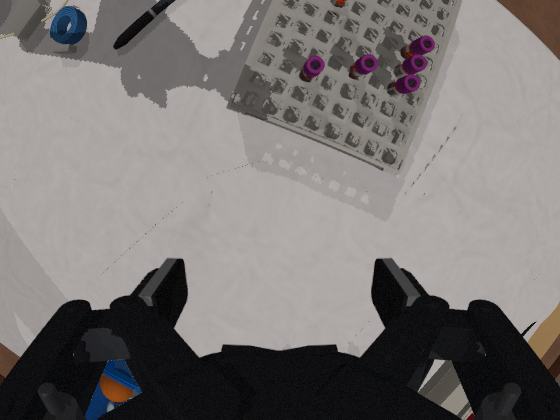

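The centrifuge is at top-image (205,205) with its front facing image right (world -y). The hook lies at (285–350,200), pointing at the centrifuge. I'll zoom in to measure.

```bash
python3 - <<'E'
import cv2
a=cv2.imread("pics/top0.png"); b=cv2.imread("pics/scene0.png")
cv2.imwrite("pics/t_crop.png",cv2.resize(a[160:260,160:360],None,fx=4,fy=4,interpolation=cv2.INTER_CUBIC))
cv2.imwrite("pics/s_crop.png",cv2.resize(b[160:310,160:360],None,fx=4,fy=4,interpolation=cv2.INTER_CUBIC))
E
```

```text
(no output)
```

View pics/t_crop.png

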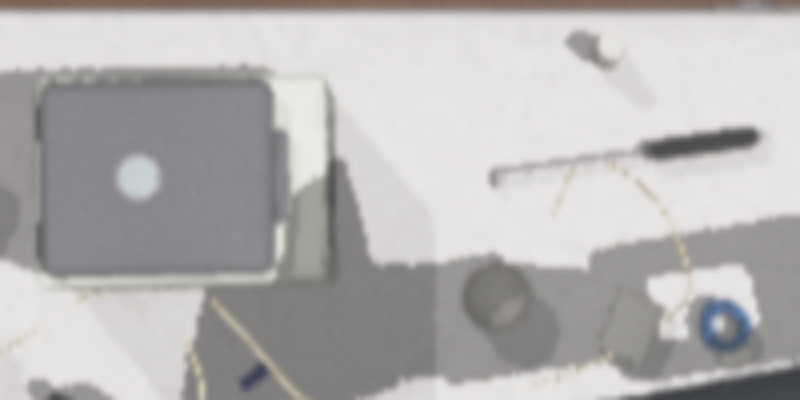

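View pics/s_crop.png

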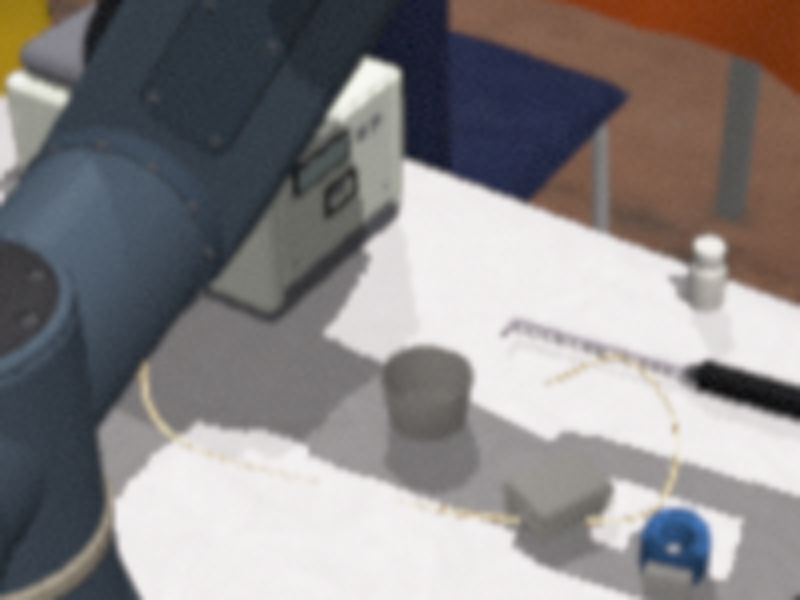

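Top crop: handle runs (643,151)–(760,136), bend at (493,174), machine front at about x=330. In the scene crop the port's black surround is at (340,193).

```bash
cat > h.py <<'E'
import numpy as np
from station import manip
H=420
def ray(c,u,v,fish=False):
    f=(H/2)/np.tan(np.radians(c["fovy"]/2)); x=(u-c["cx"])/f; y=(v-c["cy"])/f
    if fish:
        r=np.hypot(x,y); s=np.sin(r)/r if r>0 else 1; d=np.array([x*s,y*s,np.cos(r)])
    else: d=np.array([x,y,1.])
    R=np.array(c["R"]);t=np.array(c["t"])
    return -R.T@t, R.T@d
def at(c,u,v,axis,val,fish=False):
    o,d=ray(c,u,v,fish); return o+d*(val-o[axis])/d[axis]
def proj(c,X,fish=False):
    f=(H/2)/np.tan(np.radians(c["fovy"]/2)); p=np.array(c["R"])@X+c["t"]
    if fish:
        r=np.hypot(p[0],p[1]); th=np.arctan2(r,p[2]); return c["cx"]+f*th*p[0]/r, c["cy"]+f*th*p[1]/r
    return c["cx"]+f*p[0]/p[2], c["cy"]+f*p[1]/p[2]
E
python3 - <<'E'
from h import *
np.set_printoptions(precision=4,suppress=True)
t=manip.get_calibration("top");s=manip.get_calibration("scene")
T=lambda x,y,z:at(t,160+x/4,160+y/4,2,z)
S=lambda x,y,z:at(s,160+x/4,160+y/4,2,z)
a,b,c=T(643,151,.018),T(760,136,.018),T(493,174,.012)
print("handle",a,b,np.linalg.norm(a-b),"mid",(a+b)/2,"bend",c,np.linalg.norm((a+b)/2-c))
print("bend scene",S(510,325,.012))
d=c-(a+b)/2; print("yaw",np.arctan2(d[1],d[0]))
print("machine front top corners",T(328,78,.150),T(330,280,.15))
print("port",S(340,193,.080)); print("base corner front",S(270,315,0),S(398,212,0))
for n,x,y,z in [("bottle",607,47,.055),("cup",497,297,.042),("swabs",630,330,.028),("band",725,325,.024)]: print(n,T(x,y,z))
E
```

```text
handle [ 0.5085 -0.1475  0.018 ] [ 0.5224 -0.2565  0.018 ] 0.1098156823173485 mid [ 0.5155 -0.202   0.018 ] bend [ 0.4877 -0.0084  0.012 ] 0.19564680996964318
bend scene [ 0.4826 -0.0161  0.012 ]
yaw 1.7131110345263385
machine front top corners [0.5585 0.1347 0.15  ] [0.3859 0.1323 0.15  ]
port [0.474 0.132 0.08 ]
base corner front [0.4049 0.1502 0.    ] [0.5702 0.1467 0.    ]
bottle [ 0.6001 -0.1118  0.055 ]
cup [ 0.3731 -0.0113  0.042 ]
swabs [ 0.343  -0.1332  0.028 ]
band [ 0.3474 -0.221   0.024 ]
```

{"fn": "arm_command", "kwargs": {"rows": [[[30, 45, 0], 0.126, -1], [[30, 45, 0], 0.126, -1], [[30, 45, 0], 0.126, -1], [[30, 45, 0], 0.126, -1], [[30, 45, 0], 0.126, -1], [[30, 45, 0], 0.126, -1], [[30, 45, 0], 0.126, -1], [[32, 45, 0], 0.126, -1], [[0, 0, 0], 0.126, -1], [[0, 0, 0], 0.126, -1], [[0, 0, 0], 0, -1]], "squeeze": 80}}

```text
t: 1.52
tcp_pos: [0.5148, -0.2019, 0.2421]
tool_rot: [0.656, 0.755, -0.0, -0.0]
force: [0.6, 0.4, 0.0]
finger_gap: 1.003
```

```bash
cat > w.py <<'E'
import sys,cv2
from h import *
from scipy.spatial.transform import Rotation as Ro
np.set_printoptions(precision=4,suppress=True)
n=sys.argv[1]
s=manip.sense(); R=Ro.from_quat(s["tool_rot"]).as_matrix()
print("t",s["t"],"tcp",s["tcp_pos"],"yaxis",np.arctan2(R[1,1],R[0,1]),"z",R[:,2],"F",s["force"],"gap",s["finger_gap"],"q",s["q"])
import pickle
for k in sys.argv[2:]:
    c=manip.get_calibration(k); im=manip.snapshot(k); cv2.imwrite(f"pics/{k}_{n}.png",im); pickle.dump(c,open(f"pics/{k}_{n}.pkl","wb"))
E
python3 w.py 1 wrist
```

```text
t 1.525 tcp [ 0.5148 -0.2019  0.2421] yaxis 0.14010979085152422 z [-0.0005  0.0003 -1.    ] F [0.5709 0.4373 0.0067] gap 1.0032145300919757 q [-0.5758  0.4312  1.6146 -0.      1.0964 -0.7159]
```

View pics/wrist_1.png

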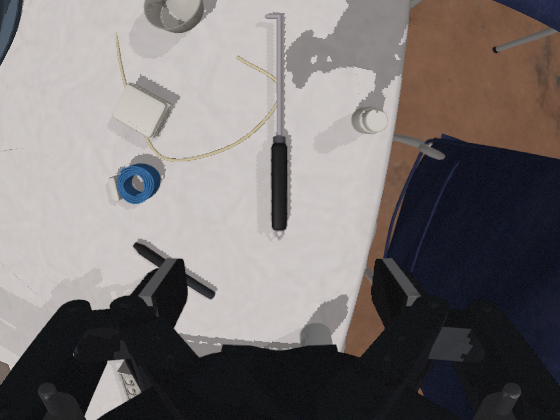

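The wrist view shows the handle from (279,143) to (279,230), the bend at (281,16), and the bent end pointing image left (world -x). I'll measure these.

```bash
python3 - <<'E'
from h import *
import pickle
np.set_printoptions(precision=4,suppress=True)
c=pickle.load(open("pics/wrist_1.pkl","rb"))
W=lambda u,v,z:at(c,u,v,2,z,True)
a,b,d=W(279,143,.02),W(279,229,.02),W(281,16,.012)
print(a,b,np.linalg.norm(a-b),(a+b)/2,d); m=(a+b)/2
print("yaw from handle",np.arctan2(*(a-b)[1::-1]),"to bend",np.arctan2(*(d-m)[1::-1]),np.linalg.norm((d-m)[:2]))
print("rod base",W(279.5,137,.012)); print("px of top estimate",proj(c,np.array([.5155,-.202,.018]),True))
E
```

```text
[ 0.5088 -0.1571  0.02  ] [ 0.5224 -0.254   0.02  ] 0.09785065770166353 [ 0.5156 -0.2056  0.02  ] [ 0.4908 -0.0128  0.012 ]
yaw from handle 1.7098364714582357 to bend 1.6984876921173642 0.19430679532260425
rod base [ 0.5085 -0.1509  0.012 ]
px of top estimate (np.float64(279.37502985076605), np.float64(183.653449787814))
```

{"fn": "arm_command", "kwargs": {"rows": [[[1, -3, -50], -0.006, -0.5], [[0, 0, -60], 0, -0.5], [[0, 0, -60], 0, -0.3], [[0, 0, -40], 0, -0.3], [[0, 0, -17], 0, -0.3], [[0, 0, 0], 0, -0.3], [[0, 0, 0], 0, 1], [[0, 0, 0], 0, 1], [[0, 0, 0], 0, 1], [[0, 0, 0], 0, 1], [[0, 0, 0], 0, 1], [[0, 0, 0], 0, 1]], "squeeze": 80}}

```text
t: 3.08
tcp_pos: [0.5169, -0.2059, 0.0173]
tool_rot: [0.658, 0.753, 0.0, 0.002]
force: [-2.1, 0.3, 6.0]
finger_gap: 0.184
```

```bash
python3 w.py 2
```

```text
t 3.075 tcp [ 0.5169 -0.2059  0.0173] yaxis 0.1350389041547727 z [ 0.0028 -0.0019 -1.    ] F [-2.0762  0.3429  6.0057] gap 0.18441981362489718 q [-0.5799  0.785   1.7524 -0.0001  0.6008 -0.7148]
```

{"fn": "arm_command", "kwargs": {"rows": [[[0, 0, 20], 0, 1], [[0, 0, 40], 0, 1], [[0, 0, 30], -0.06, 1], [[0, 0, 10], -0.07, 1], [[0, 0, 0], 0, 1]]}}

```text
t: 3.7
tcp_pos: [0.5166, -0.2056, 0.1171]
tool_rot: [0.705, 0.709, 0.0, 0.002]
force: [-0.6, -0.4, -1.7]
finger_gap: 0.189
```

```bash
python3 w.py 3 wrist scene top; python3 - <<'E'
import cv2
a=cv2.imread("pics/top_3.png"); b=cv2.imread("pics/scene_3.png")
cv2.imwrite("pics/t3_crop.png",cv2.resize(a[160:260,160:360],None,fx=4,fy=4,interpolation=cv2.INTER_CUBIC))
cv2.imwrite("pics/s3_crop.png",cv2.resize(b[150:270,150:310],None,fx=5,fy=5,interpolation=cv2.INTER_CUBIC))
E
```

```text
t 3.7 tcp [ 0.5166 -0.2056  0.1171] yaxis 0.0058611166561129855 z [ 0.003 -0.002 -1.   ] F [-0.63   -0.4249 -1.6619] gap 0.18860729659728567 q [-0.5798  0.6129  1.7173 -0.      0.8078 -0.5856]
```

View pics/wrist_3.png

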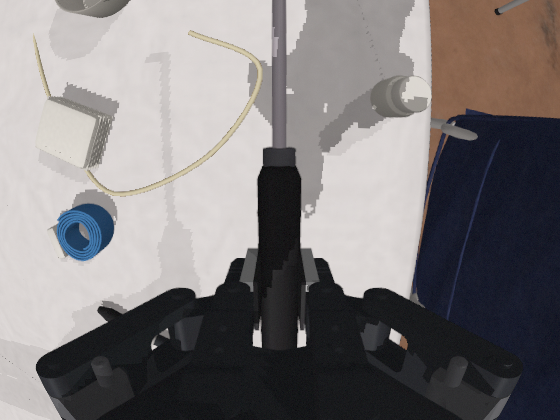

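View pics/t3_crop.png

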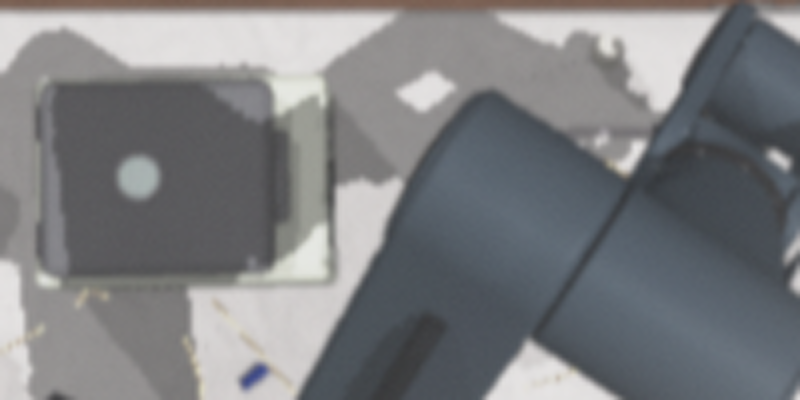

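View pics/s3_crop.png

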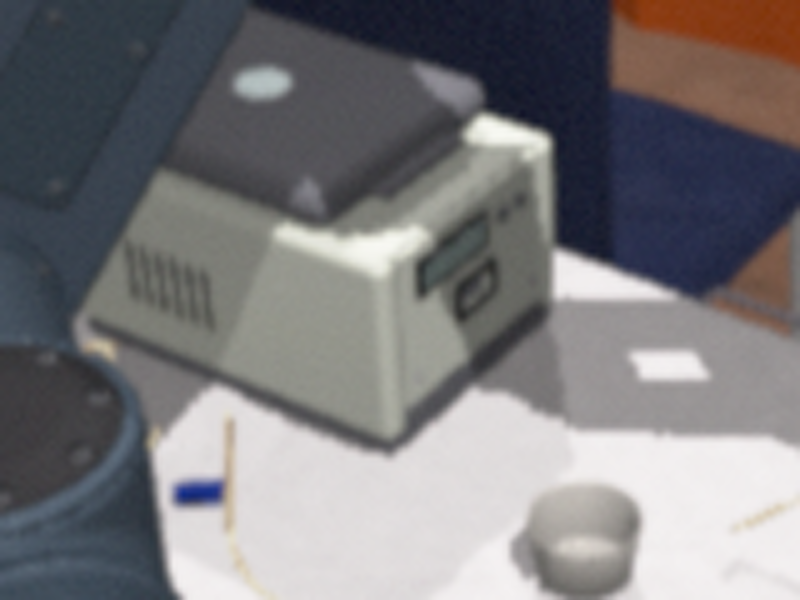

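```bash
python3 - <<'E'
from h import *
import pickle
from scipy.spatial.transform import Rotation as Ro
np.set_printoptions(precision=4,suppress=True)
c=pickle.load(open("pics/wrist_3.pkl","rb")); s=manip.sense()
Rt=Ro.from_quat(s["tool_rot"]).as_matrix(); cam=-np.array(c["R"]).T@c["t"]
print("cam",cam,"rel tcp world",cam-s["tcp_pos"])
def plan(p,dyaw):
    Rz=Ro.from_euler("z",dyaw).as_matrix()
    C=p+Rz@(cam-s["tcp_pos"]); R=np.array(c["R"])@Rz.T
    cc=dict(c,R=R,t=-R@C); return cc,C
for p in ([.47,-.05,.15],[.47,-.05,.2],[.44,-.08,.2],[.44,-.05,.25]):
  for d in (-1.57,-1.2,-.9):
    cc,C=plan(np.array(p),d)
    print(p,d,C,proj(cc,np.array([.475,.135,.08]),True),proj(cc,np.array([.39,.135,.0]),True),proj(cc,np.array([.565,.135,.0]),True))
E
```

```text
cam [ 0.5163 -0.1382  0.2488] rel tcp world [0.0009 0.0668 0.1338]
[0.47, -0.05, 0.15] -1.57 [ 0.5368 -0.0508  0.2838] (np.float64(44.34314308478599), np.float64(215.37454990360928)) (np.float64(105.00266928704752), np.float64(270.21316370101374)) (np.float64(86.54540610165611), np.float64(102.80121851124521))
[0.47, -0.05, 0.15] -1.2 [ 0.5326 -0.0266  0.2838] (np.float64(47.831694123997494), np.float64(129.6139272216185)) (np.float64(81.47476763190207), np.float64(205.2122060739111)) (np.float64(128.85773847784836), np.float64(35.362313059843416))
[0.47, -0.05, 0.15] -0.9 [ 0.5228 -0.0092  0.2838] (np.float64(76.53769907770686), np.float64(61.00185797247866)) (np.float64(80.64047205696778), np.float64(146.75464368964515)) (np.float64(182.82835599975357), np.float64(-5.096112061805599))
[0.47, -0.05, 0.2] -1.57 [ 0.5368 -0.0508  0.3338] (np.float64(76.6441274081387), np.float64(200.17318154796604)) (np.float64(123.75496062036714), np.float64(252.6353309900537)) (np.float64(110.31023303061178), np.float64(104.03099292009308))
[0.47, -0.05, 0.2] -1.2 [ 0.5326 -0.0266  0.3338] (np.float
[... 1187 characters left out ...]
068 -0.0508  0.3838] (np.float64(99.46963039084926), np.float64(160.65839791453016)) (np.float64(136.60203375249446), np.float64(217.0128568363437)) (np.float64(129.07061672981408), np.float64(81.81760466343329))
[0.44, -0.05, 0.25] -1.2 [ 0.5026 -0.0266  0.3838] (np.float64(117.34156905935077), np.float64(96.29608210630064)) (np.float64(127.92567136792621), np.float64(164.09493624020354)) (np.float64(172.75952511926505), np.float64(31.739687792622078))
[0.44, -0.05, 0.25] -0.9 [ 0.4928 -0.0092  0.3838] (np.float64(150.4931067508067), np.float64(50.48392086030432)) (np.float64(135.83601484306288), np.float64(119.93176843093968)) (np.float64(221.60622469695073), np.float64(5.511498666629109))
```

{"fn": "arm_command", "kwargs": {"rows": [[[0, 0, 16], -0.15, 1], [[0, 0, 17], -0.15, 1], [[-10, 10, 0], -0.15, 1], [[-10, 20, 0], -0.15, 1], [[-15, 30, 0], -0.15, 1], [[-15, 30, 0], -0.15, 1], [[-15, 30, 0], -0.15, 1], [[-12, 26, 0], -0.15, 1], [[0, 0, 0], 0, 1]]}}

```text
t: 4.97
tcp_pos: [0.4367, -0.0573, 0.1476]
tool_rot: [0.982, 0.189, -0.002, -0.001]
force: [0.5, -0.6, -0.7]
finger_gap: 0.188
```

```bash
python3 w.py 4 wrist
```

```text
t 4.975 tcp [ 0.4367 -0.0573  0.1476] yaxis -1.1914750760496378 z [-0.0039  0.0016 -1.    ] F [ 0.4994 -0.624  -0.7229] gap 0.18835036095144164 q [-0.3853  0.4505  1.974   0.0001  0.7213  0.8061]
```

View pics/wrist_4.png

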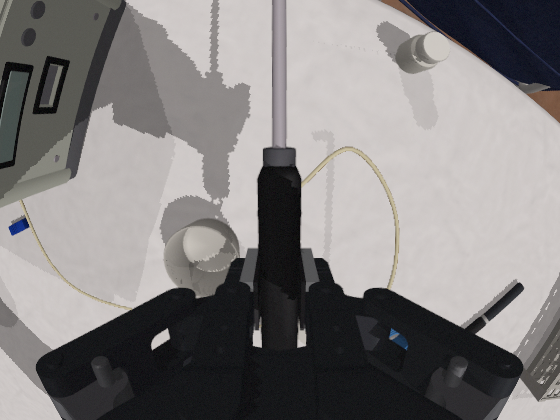

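```bash
python3 - <<'E'
import cv2
a=cv2.imread("pics/wrist_4.png")
cv2.imwrite("pics/w4_crop.png",cv2.resize(a[0:210,0:130],None,fx=5,fy=5,interpolation=cv2.INTER_CUBIC)[:,:650][:1050][0:600])
E
```

```text
(no output)
```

View pics/w4_crop.png

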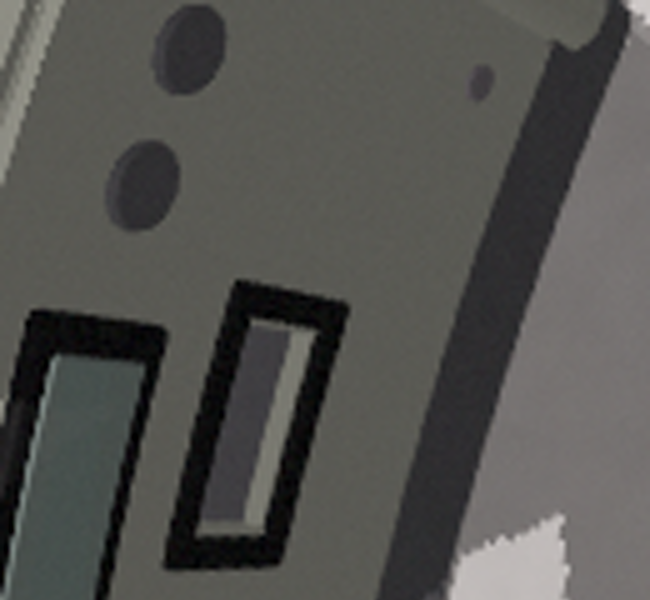

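```bash
python3 - <<'E'
from h import *
import pickle
np.set_printoptions(precision=4,suppress=True)
c=pickle.load(open("pics/wrist_4.pkl","rb"))
W=lambda u,v,z:at(c,(u+.5)/5-.5,(v+.5)/5-.5,2,z,True)
P=W(257,430,.08);print("port",P)
ins=[(251,318,.089),(319,328,.071),(262,538,.071),(197,535,.089)]
print("inner",[W(*p) for p in ins])
out=[(236,281),(350,303),(283,567),(164,570)]
for p in out:
    print("outer on plane y",at(c,(p[0]+.5)/5-.5,(p[1]+.5)/5-.5,1,P[1],True))
for p in ins:
    print("inner on plane y",at(c,(p[0]+.5)/5-.5,(p[1]+.5)/5-.5,1,P[1],True))
a,b=W(625,60,0),W(455,560,0);print("base",a,b,np.arctan2(*(a-b)[1::-1]))
s=pickle.load(open("pics/scene_3.pkl","rb"))
print("port proj in scene (meas 245.2,207.8)",proj(s,P))
E
```

```text
port [0.474  0.1346 0.08  ]
inner [array([0.4899, 0.1346, 0.089 ]), array([0.4902, 0.1356, 0.071 ]), array([0.4574, 0.1353, 0.071 ]), array([0.4583, 0.1336, 0.089 ])]
outer on plane y [0.4946 0.1346 0.0947]
outer on plane y [0.4949 0.1346 0.0665]
outer on plane y [0.4528 0.1346 0.0644]
outer on plane y [0.453  0.1346 0.0936]
inner on plane y [0.4899 0.1346 0.0889]
inner on plane y [0.4903 0.1346 0.0722]
inner on plane y [0.4575 0.1346 0.0718]
inner on plane y [0.4581 0.1346 0.0878]
base [0.5521 0.1432 0.    ] [0.4515 0.1422 0.    ] 0.009957063913484528
port proj in scene (meas 245.2,207.8) (np.float64(244.280215600504), np.float64(207.97739680946523))
```

The port is clear at about (51,86): P=(0.474,0.135,0.080), which agrees with the scene view to within 1 px. I'll align in front of it with the rod 9 mm to world +x.

{"fn": "arm_command", "kwargs": {"rows": [[[6, -40, 0], 0.13, 1], [[6, 0, 0], 0.15, 1], [[6, 0, 0], 0.15, 1], [[6, 0, 0], 0.15, 1], [[6, 0, 0], 0.15, 1], [[6, 0, 0], 0.15, 1], [[6, 0, 0], 0.15, 1], [[6, 0, 0], 0.17, 1], [[1, 2, -30], 0, 1], [[0, 0, -32], 0, 1], [[0, 0, 0], 0, 1]]}}

```text
t: 6.4
tcp_pos: [0.4871, -0.0978, 0.0843]
tool_rot: [0.705, 0.709, -0.001, -0.002]
force: [-0.3, 0.2, -1.6]
finger_gap: 0.192
```

```bash
python3 w.py 5 wrist scene top;  python3 - <<'E'
import cv2
b=cv2.imread("pics/scene_5.png"); a=cv2.imread("pics/top_5.png")
cv2.imwrite("pics/s5_crop.png",cv2.resize(b[170:260,200:320],None,fx=6,fy=6,interpolation=cv2.INTER_CUBIC))
cv2.imwrite("pics/t5_crop.png",cv2.resize(a[160:260,160:300],None,fx=5,fy=5,interpolation=cv2.INTER_CUBIC))
E
```

```text
t 6.4 tcp [ 0.4871 -0.0978  0.0843] yaxis 0.005296023822321249 z [-0.0041  0.0017 -1.    ] F [-0.2543  0.232  -1.5583] gap 0.1918740159581213 q [-0.4233  0.622   1.8781 -0.0002  0.6459 -0.4284]
```

View pics/s5_crop.png

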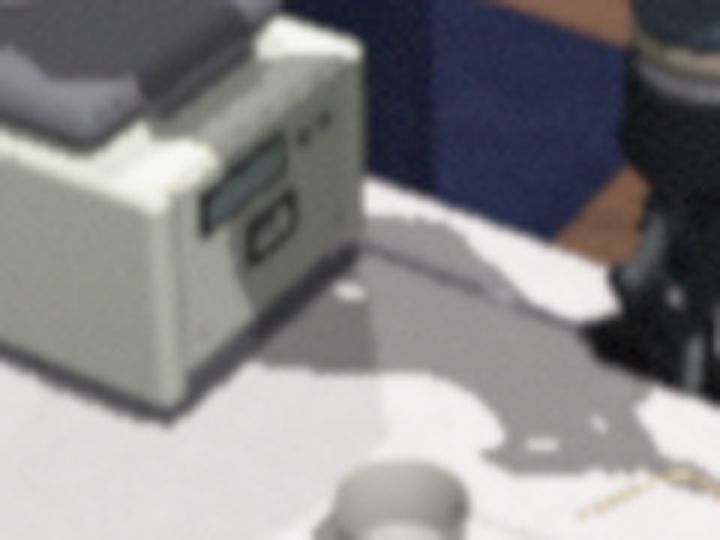

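View pics/wrist_5.png

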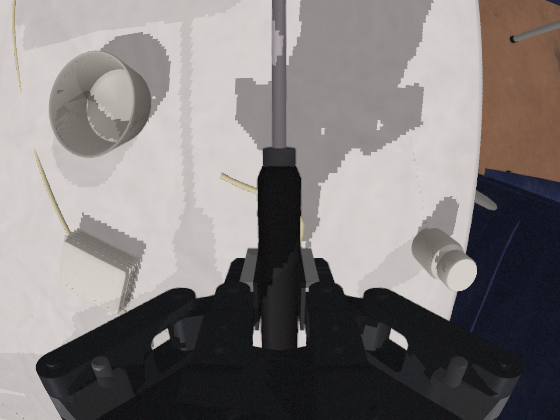

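View pics/t5_crop.png

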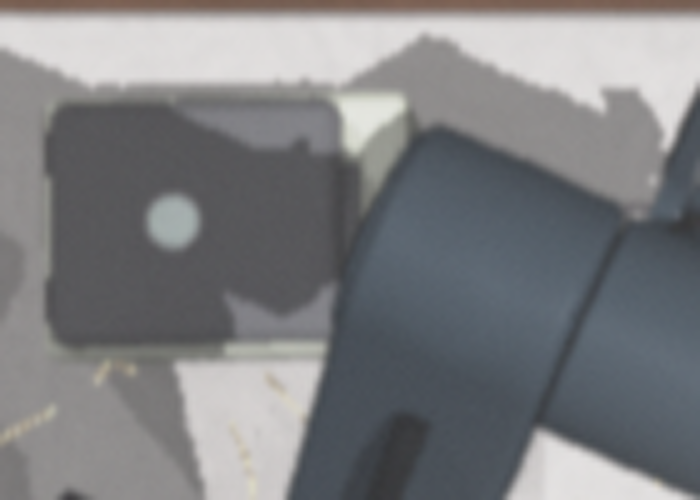

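```bash
python3 - <<'E'
from h import *
import pickle
np.set_printoptions(precision=4,suppress=True)
c=pickle.load(open("pics/wrist_5.pkl","rb"));t=pickle.load(open("pics/top_5.pkl","rb"));s=pickle.load(open("pics/scene_5.pkl","rb"))
print("elbow",at(t,256,204,2,.5),at(t,232,225,2,.5),at(t,245,186,2,.5))
# rod line in wrist
for u,v in [(279.3,4),(279,60),(279.3,135)]: print("rod",at(c,u,v,2,.079,True))
b=np.array([.4871-.195*.0053,-.0978+.195,.079])
f=lambda X:[(k-o+.5)*6-.5 for k,o in zip(proj(s,X),(200,170))]
print("bend pred in crop",f(b), "tip",f(b+[-.013,0,0]),"rodbase",f(b-[0,.14,0]))
print("wrist bend",proj(c,b,True))
for z in (.079,.075,.083): print(z,f(b+[0,-.05,z-.079]))
E
python3 - <<'E'
import cv2
b=cv2.imread("pics/scene_5.png")
cv2.imwrite("pics/s5b.png",cv2.resize(b[195:235,230:300],None,fx=11,fy=11,interpolation=cv2.INTER_CUBIC))
b=cv2.imread("pics/wrist_5.png")
cv2.imwrite("pics/w5b.png",cv2.resize(b[0:160,230:330],None,fx=4,fy=4,interpolation=cv2.INTER_CUBIC)[:600])
E
```

```text
elbow [0.4449 0.0712 0.5   ] [0.3897 0.134  0.5   ] [0.4926 0.1004 0.5   ]
rod [0.4872 0.0219 0.079 ]
rod [ 0.4872 -0.0038  0.079 ]
rod [ 0.4874 -0.0358  0.079 ]
bend pred in crop [np.float64(342.679644685173), np.float64(244.1099726554325)] tip [np.float64(327.6799661818866), np.float64(256.5059610925362)] rodbase [np.float64(581.5200569367798), np.float64(336.6120334655747)]
wrist bend (np.float64(277.63153213883294), np.float64(-120.85945660616446))
0.079 [np.float64(425.4946976158906), np.float64(276.1839545665102)]
0.075 [np.float64(425.4921386787337), np.float64(282.7472572573842)]
0.083 [np.float64(425.49726540933136), np.float64(269.5979367918124)]
```

View pics/s5b.png

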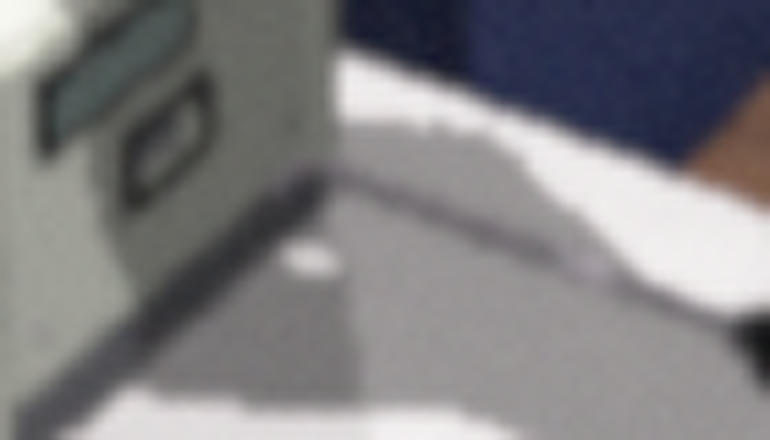

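View pics/w5b.png

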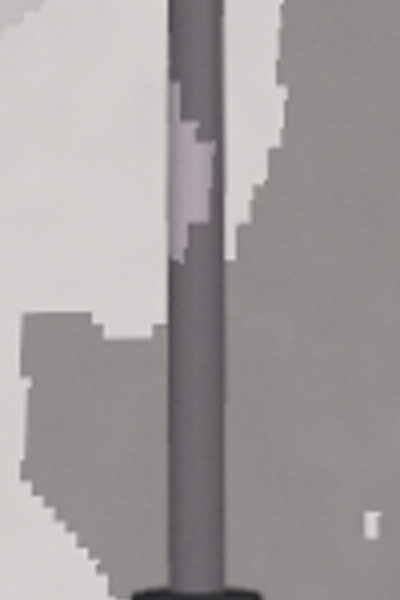

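{"fn": "arm_command", "kwargs": {"rows": [[[-2, 14, 0], 0.005, 1], [[0, 12, 0], 0, 1], [[0, 0, 0], 0, 1]]}}

```text
t: 6.92
tcp_pos: [0.4856, -0.0698, 0.0868]
tool_rot: [0.703, 0.711, 0.0, 0.0]
force: [0.1, -0.0, -0.9]
finger_gap: 0.191
```

```bash
python3 w.py 6 scene;  python3 - <<'E'
import cv2
b=cv2.imread("pics/scene_6.png")
cv2.imwrite("pics/s6b.png",cv2.resize(b[190:230,230:300],None,fx=11,fy=11,interpolation=cv2.INTER_CUBIC))
from h import *
import pickle
s=pickle.load(open("pics/scene_6.pkl","rb")); T=manip.sense()["tcp_pos"]
b=np.array([T[0]-.195*.01,T[1]+.195,T[2]-.0053])
f=lambda X:[round(float((k-o+.5)*11-.5)) for k,o in zip(proj(s,X),(230,190))]
print("bend",b,f(b),"tip",f(b+[-.016,0,0]),"-50",f(b+[0,-.05,0]))
P=np.array([.474,.1346,.08])
print("port ",f(P),[f(P+np.array([x,0,z])) for x,z in((.015,.009),(.015,-.009),(-.015,-.009),(-.015,.009))])
E
```

```text
t 6.925 tcp [ 0.4856 -0.0698  0.0868] yaxis 0.012261532353281458 z [ 0.0001  0.     -1.    ] F [ 0.1097 -0.0169 -0.881 ] gap 0.19081119646723924 q [-0.3711  0.6115  1.8956  0.0001  0.6343 -0.3834]
bend [0.48400463 0.1245828  0.08144498] [213, 193] tip [179, 220] -50 [362, 251]
port  [162, 203] [[193, 150], [195, 204], [131, 256], [128, 202]]
```

View pics/s6b.png

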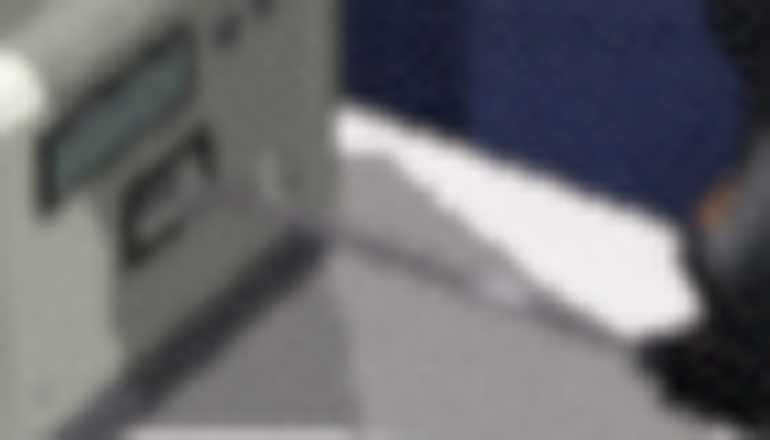

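The hook is at (210,185), just in front of the port at (168,197), and its height and lateral offset match the prediction. I'll insert it in small steps and watch the force.

{"fn": "arm_command", "kwargs": {"rows": [[[0, 6, -1], 0, 1], [[0, 6, 0], 0, 1], [[0, 6, 0], 0, 1], [[0, 6, 0], 0, 1], [[0, 0, 0], 0, 1]]}}

```text
t: 7.6
tcp_pos: [0.4857, -0.0467, 0.0853]
tool_rot: [0.703, 0.711, -0.0, -0.0]
force: [-0.1, 0.7, -0.8]
finger_gap: 0.184
```

```bash
python3 w.py 7 scene;  python3 - <<'E'
import cv2
b=cv2.imread("pics/scene_7.png")
cv2.imwrite("pics/s7b.png",cv2.resize(b[190:230,230:300],None,fx=11,fy=11,interpolation=cv2.INTER_CUBIC))
E
```

```text
t 7.6 tcp [ 0.4857 -0.0467  0.0853] yaxis 0.010796407279090037 z [-0.0003  0.0001 -1.    ] F [-0.0806  0.7493 -0.7926] gap 0.18404463091061293 q [-0.3254  0.6127  1.9027 -0.      0.6265 -0.3362]
```

View pics/s7b.png

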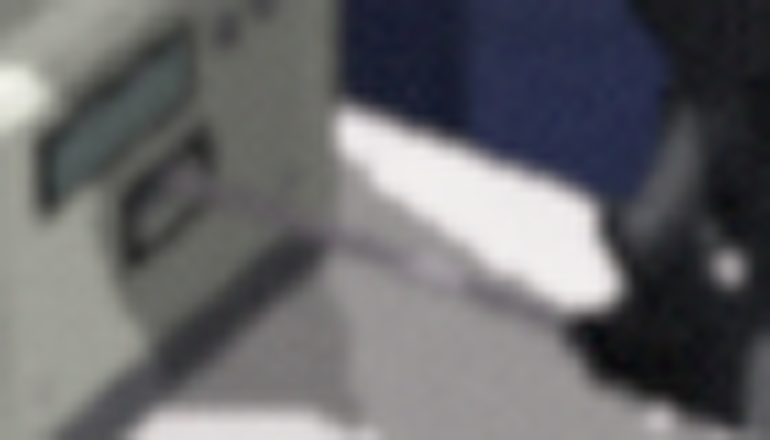

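{"fn": "arm_command", "kwargs": {"rows": [[[0, 7, 0], 0, 1], [[0, 7, 0], 0, 1], [[0, 7, 0], 0, 1], [[0, 7, 0], 0, 1]]}}

```text
t: 8.15
tcp_pos: [0.4858, -0.0187, 0.0853]
tool_rot: [0.704, 0.711, -0.0, -0.0]
force: [-0.4, 0.2, -1.6]
finger_gap: 0.187
```

{"fn": "arm_command", "kwargs": {"rows": [[[0, 7, 0], 0, 1], [[-0.5, 7, 0], 0, 1], [[0, 7, 0], 0, 1], [[0, 6, 0], 0, 1], [[0, 0, 0], 0, 1]]}}

```text
t: 8.78
tcp_pos: [0.4853, 0.0082, 0.0853]
tool_rot: [0.703, 0.711, -0.0, -0.0]
force: [-0.4, -0.1, -1.7]
finger_gap: 0.187
```

{"fn": "arm_command", "kwargs": {"rows": [[[-4, 0, 0], 0, 1], [[-4, 0, 0], 0, 1], [[-4.5, 0, 0], 0, 1], [[0, 0, 0], 0, 1]]}}

```text
t: 9.28
tcp_pos: [0.4721, 0.0077, 0.0853]
tool_rot: [0.704, 0.711, -0.0, -0.0]
force: [-0.5, 0.1, -1.1]
finger_gap: 0.188
```

{"fn": "arm_command", "kwargs": {"rows": [[[0, -2, 0], 0, 1], [[0, -2, 0], 0, 1], [[0, -2, 0], 0, 1], [[0, 0, 0], 0, 1]]}}

```text
t: 9.78
tcp_pos: [0.473, 0.0015, 0.0853]
tool_rot: [0.704, 0.711, 0.0, 0.0]
force: [-0.2, -0.1, -0.8]
finger_gap: 0.185
```

{"fn": "arm_command", "kwargs": {"rows": [[[0, -2, 0], 0, 1], [[0, -2, 0], 0, 1], [[0, -2, 0], 0, 1], [[0, 0, 0], 0, 1]]}}

```text
t: 10.28
tcp_pos: [0.4729, -0.0044, 0.0853]
tool_rot: [0.704, 0.711, 0.0, 0.0]
force: [0.6, -0.2, -2.2]
finger_gap: 0.185
```

{"fn": "arm_command", "kwargs": {"rows": [[[0, -2, 0], 0, 1], [[0, -2, 0], 0, 1], [[0, -2, 0], 0, 1], [[0, 0, 0], 0, 1]]}}

```text
t: 10.78
tcp_pos: [0.4729, -0.0104, 0.0853]
tool_rot: [0.704, 0.711, 0.0, 0.0]
force: [0.9, 0.0, -1.2]
finger_gap: 0.189
```

```bash
python3 w.py 8
```

```text
t 10.775 tcp [ 0.4729 -0.0104  0.0853] yaxis 0.009672764243268774 z [ 0. -0. -1.] F [ 0.8554  0.0384 -1.2343] gap 0.18877220439463738 q [-0.2589  0.6021  1.9401 -0.      0.5994 -0.2686]
```

{"fn": "arm_command", "kwargs": {"rows": [[[0, -2, 0], 0, 1], [[0, -2, 0], 0, 1], [[0, -2, 0], 0, 1], [[0, 0, 0], 0, 1]]}}

```text
t: 11.28
tcp_pos: [0.4729, -0.0164, 0.0853]
tool_rot: [0.704, 0.711, 0.0, 0.0]
force: [0.2, 0.5, -1.8]
finger_gap: 0.188
```

{"fn": "arm_command", "kwargs": {"rows": [[[0, -2, 0], 0, 1], [[0, -2, 0], 0, 1], [[0, -2, 0], 0, 1], [[0, 0, 0], 0, 1]]}}

```text
t: 11.78
tcp_pos: [0.4717, -0.0207, 0.085]
tool_rot: [0.704, 0.71, 0.0, -0.002]
force: [0.7, 7.5, -1.0]
finger_gap: 0.187
```

{"fn": "arm_command", "kwargs": {"rows": [[[0, -1, 0], 0, 1], [[0, -1, 0], 0, 1], [[0, 0, 0], 0, 1]]}}

```text
t: 12.15
tcp_pos: [0.4716, -0.0223, 0.085]
tool_rot: [0.705, 0.71, 0.0, -0.002]
force: [0.5, 8.9, -1.5]
finger_gap: 0.183
```

```bash
python3 w.py 9
```

```text
t 12.15 tcp [ 0.4716 -0.0223  0.085 ] yaxis 0.007346664345269272 z [-0.0026  0.0035 -1.    ] F [ 0.5192  8.9441 -1.4925] gap 0.18266072307420642 q [-0.2862  0.6028  1.9405  0.0047  0.6018 -0.2974]
```

{"fn": "arm_command", "kwargs": {"rows": [[[0, -1, 0], 0, 1], [[0, -1, 0], 0, 1], [[0, 0, 0], 0, 1]]}}

```text
t: 12.52
tcp_pos: [0.4715, -0.0241, 0.085]
tool_rot: [0.705, 0.71, 0.0, -0.002]
force: [0.5, 8.4, -1.6]
finger_gap: 0.188
```

```bash
python3 w.py 10 scene
```

```text
t 12.525 tcp [ 0.4715 -0.0241  0.085 ] yaxis 0.0071433045739199424 z [-0.0027  0.0037 -1.    ] F [ 0.4892  8.4025 -1.58  ] gap 0.18757388036184344 q [-0.2902  0.6028  1.9403  0.005   0.6021 -0.3015]
```

View pics/scene_10.png

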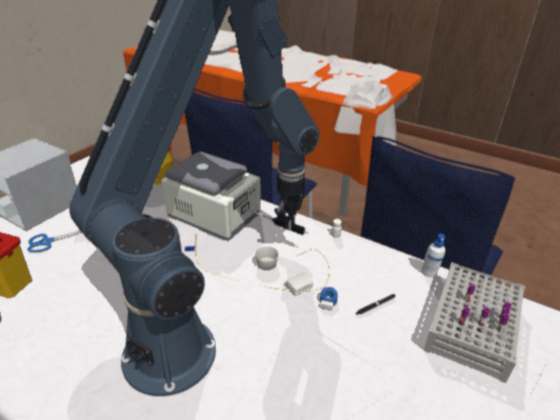

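{"fn": "arm_command", "kwargs": {"rows": [[[0, -1, 0], 0, 1], [[0, -1, 0], 0, 1], [[0, 0, 0], 0, 1]]}}

```text
t: 12.95
tcp_pos: [0.4722, -0.0272, 0.0851]
tool_rot: [0.704, 0.71, 0.0, -0.001]
force: [0.2, 4.8, -1.4]
finger_gap: 0.189
```

{"fn": "arm_command", "kwargs": {"rows": [[[0, -1, 0], 0, 1], [[0, 0, 0], 0, 1]]}}

```text
t: 13.2
tcp_pos: [0.4728, -0.0293, 0.0853]
tool_rot: [0.704, 0.711, -0.0, -0.0]
force: [-0.7, 3.3, -1.7]
finger_gap: 0.188
```

{"fn": "arm_command", "kwargs": {"rows": [[[0, 0, 0], 0, 1], [[0, 0, 0], 0, 1]]}}

```text
t: 13.45
tcp_pos: [0.4728, -0.0292, 0.0853]
tool_rot: [0.704, 0.711, 0.0, -0.0]
force: [-0.3, 2.5, -1.0]
finger_gap: 0.19
```

```bash
python3 w.py 11 scene
```

```text
t 13.45 tcp [ 0.4728 -0.0292  0.0853] yaxis 0.009816661530255835 z [-0.0001  0.0001 -1.    ] F [-0.2907  2.461  -0.9755] gap 0.19034205919380945 q [-0.2983  0.6026  1.9382  0.0002  0.6009 -0.3083]
```

View pics/scene_11.png

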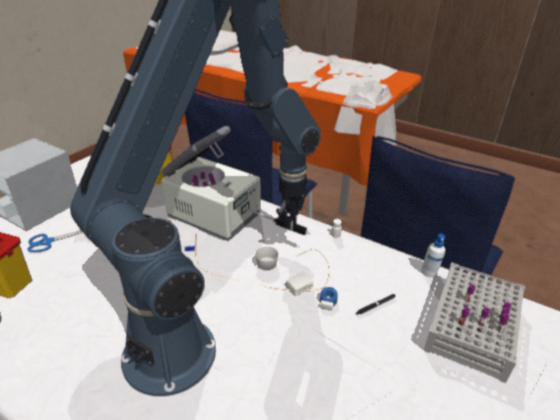

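The lid is opening, with purple tubes visible at (205,180). I'll hold here until it is fully open.

{"fn": "arm_command", "kwargs": {"rows": [[[0, 0, 0], 0, 1], [[0, 0, 0], 0, 1], [[0, 0, 0], 0, 1], [[0, 0, 0], 0, 1], [[0, 0, 0], 0, 1], [[0, 0, 0], 0, 1], [[0, 0, 0], 0, 1], [[0, 0, 0], 0, 1]]}}

```text
t: 14.5
tcp_pos: [0.4728, -0.0292, 0.0853]
tool_rot: [0.704, 0.711, -0.0, -0.0]
force: [-1.0, 2.9, -0.1]
finger_gap: 0.191
```

```bash
python3 w.py 12 scene top
```

```text
t 14.5 tcp [ 0.4728 -0.0292  0.0853] yaxis 0.010058142674483076 z [-0.0002  0.     -1.    ] F [-0.9567  2.8897 -0.1403] gap 0.19065377623368823 q [-0.2982  0.6027  1.9382 -0.      0.6009 -0.3083]
```

View pics/scene_12.png

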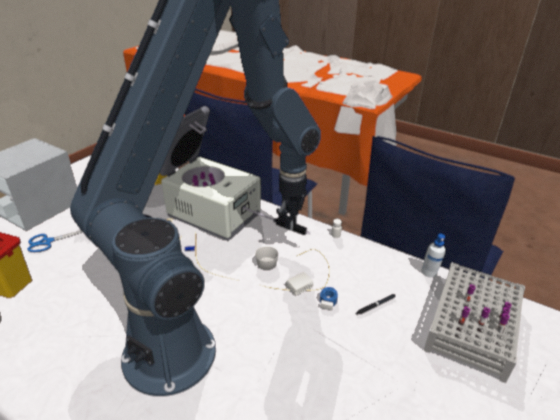

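View pics/top_12.png

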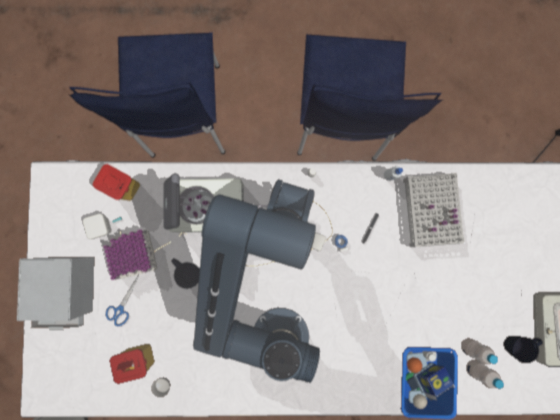

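The lid stands fully open, upright at (190,140) in the scene and (172,203) from the top. I'll unhook: push in, shift sideways, check, then withdraw.

{"fn": "arm_command", "kwargs": {"rows": [[[0, 4, 0], 0, 1], [[0, 4, 0], 0, 1], [[0, 5, 0], 0, 1], [[0, 5, 0], 0, 1], [[0, 3, 0], 0, 1], [[0, 0, 0], 0, 1], [[4, 0, 0], 0, 1], [[4, 0, 0], 0, 1], [[4, 0, 0], 0, 1], [[0, 0, 0], 0, 1]]}}

```text
t: 15.85
tcp_pos: [0.4855, -0.0084, 0.0853]
tool_rot: [0.704, 0.711, 0.0, 0.0]
force: [-0.1, 0.4, -1.0]
finger_gap: 0.193
```

```bash
python3 w.py 13 wrist
```

```text
t 15.85 tcp [ 0.4855 -0.0084  0.0853] yaxis 0.0099766058991004 z [ 0.0007 -0.0002 -1.    ] F [-0.0582  0.4103 -0.9744] gap 0.1932090394111005 q [-0.248   0.6107  1.9094 -0.      0.6208 -0.2579]
```

{"fn": "arm_command", "kwargs": {"rows": [[[0, -5, 0], 0, 1], [[0, -5, 0], 0, 1], [[0, -5, 0], 0, 1], [[0, -5, 0], 0, 1]]}}

```text
t: 16.4
tcp_pos: [0.4848, -0.0287, 0.0853]
tool_rot: [0.704, 0.711, -0.0, -0.0]
force: [0.4, 0.5, -1.8]
finger_gap: 0.188
```

{"fn": "arm_command", "kwargs": {"rows": [[[0, -5, 0], 0, 1], [[0, -5, 0], 0, 1], [[0, -5, 0], 0, 1], [[0, -5, 0], 0, 1]]}}

```text
t: 16.9
tcp_pos: [0.4849, -0.0486, 0.0853]
tool_rot: [0.704, 0.711, 0.0, 0.0]
force: [-0.2, 0.9, -0.0]
finger_gap: 0.189
```

{"fn": "arm_command", "kwargs": {"rows": [[[0, -5, 0], 0, 1], [[0, -5, 0], 0, 1], [[0, -5, 0], 0, 1], [[0, -5, 0], 0, 1]]}}

```text
t: 17.4
tcp_pos: [0.4849, -0.0686, 0.0853]
tool_rot: [0.704, 0.711, -0.0, -0.0]
force: [-0.0, -0.0, -0.7]
finger_gap: 0.186
```

{"fn": "arm_command", "kwargs": {"rows": [[[0, -20, 0], 0, 1], [[5, -30, 0], 0, 1], [[10, -40, 0], 0, 1], [[15, -35, 0], 0, 1], [[15, -12, 0], 0, 1], [[0, 0, -30], 0, 1], [[0, 0, -22], 0, 1], [[0, 0, -10], 0, 1], [[0, 0, -3], 0, 1], [[0, 0, 0], 0, 1]]}}

```text
t: 18.65
tcp_pos: [0.5302, -0.2054, 0.0207]
tool_rot: [0.704, 0.711, 0.0, 0.0]
force: [-0.3, 0.5, -1.2]
finger_gap: 0.189
```

```bash
python3 w.py 14 wrist
```

```text
t 18.65 tcp [ 0.5302 -0.2054  0.0207] yaxis 0.01010763178882422 z [ 0.0007 -0.0004 -1.    ] F [-0.3499  0.4859 -1.1605] gap 0.18928703052048493 q [-0.5661  0.7871  1.7183 -0.      0.6354 -0.5762]
```

View pics/wrist_14.png

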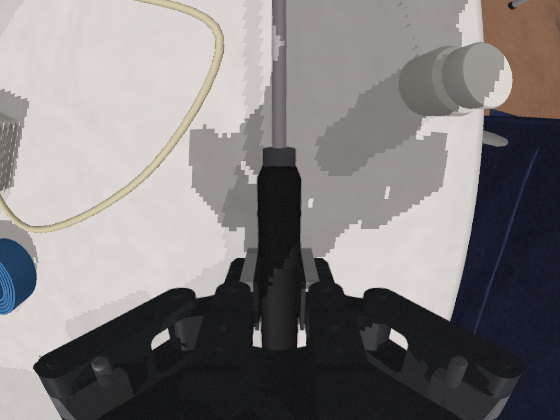

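{"fn": "arm_command", "kwargs": {"rows": [[[0, 0, -1], 0, 1], [[0, 0, -1], 0, 1], [[0, 0, -1], 0, 1], [[0, 0, 0], 0, 1]]}}

```text
t: 19.2
tcp_pos: [0.5299, -0.2053, 0.0174]
tool_rot: [0.704, 0.711, 0.0, 0.0]
force: [0.1, 0.6, -0.6]
finger_gap: 0.192
```

{"fn": "arm_command", "kwargs": {"rows": [[[0, 0, -0.5], 0, 1], [[0, 0, -0.5], 0, 1], [[0, 0, 0], 0, 1]]}}

```text
t: 19.58
tcp_pos: [0.53, -0.2053, 0.0173]
tool_rot: [0.704, 0.711, 0.0, 0.0]
force: [-1.5, 0.6, 7.1]
finger_gap: 0.195
```

The tool is on the table (7 N upward). I'll release it and retreat upward.

{"fn": "arm_command", "kwargs": {"rows": [[[0, 0, 0.5], 0, 0.6], [[0, 0, 0], 0, 0.4], [[0, 0, 0], 0, 0.2], [[0, 0, 0], 0, 0], [[0, 0, 0], 0, -0.1], [[0, 0, 0], 0, -0.1], [[0, 0, 0], 0, -0.1]]}}

```text
t: 20.45
tcp_pos: [0.5299, -0.2053, 0.0168]
tool_rot: [0.704, 0.711, -0.0, 0.0]
force: [0.3, -0.3, 0.7]
finger_gap: 0.547
```

{"fn": "arm_command", "kwargs": {"rows": [[[0, 0, 15], 0, -0.1], [[0, 0, 30], 0, -0.1], [[0, 0, 45], 0, -0.1], [[0, 0, 45], 0, -0.1], [[0, 0, 45], 0, -0.1], [[0, -20, 30], 0, -0.1], [[0, 0, 0], 0, -0.1], [[0, 0, 0], 0, -0.1]]}}

```text
t: 21.45
tcp_pos: [0.529, -0.2245, 0.2265]
tool_rot: [0.704, 0.711, -0.0, -0.001]
force: [-1.0, 0.1, -0.4]
finger_gap: 0.553
```

```bash
python3 w.py 15 wrist scene
```

```text
t 21.45 tcp [ 0.529  -0.2245  0.2265] yaxis 0.009738444456684831 z [-0.0012  0.0012 -1.    ] F [-1.0061  0.0879 -0.3534] gap 0.5525580592522624 q [-0.5958  0.4793  1.5772  0.0003  1.0868 -0.6057]
```

View pics/wrist_15.png

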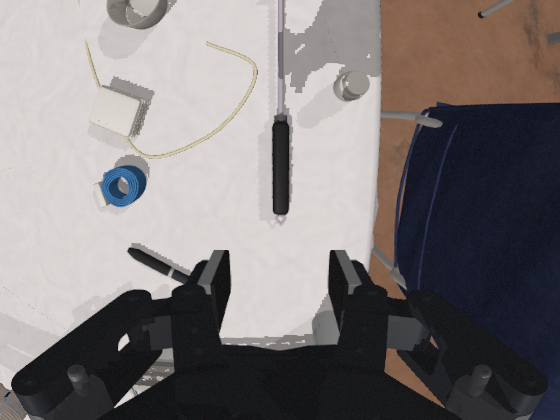

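View pics/scene_15.png

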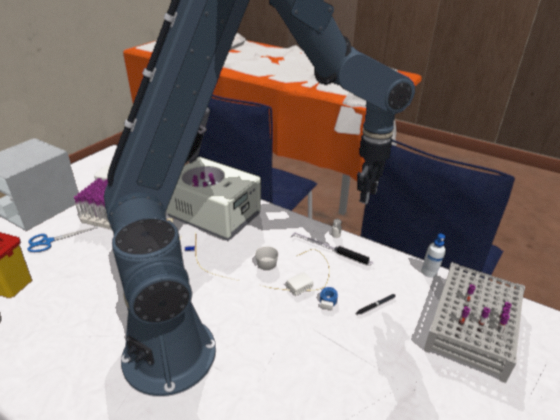

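The tool lies flat with its handle at (281,165), clear of the machine. The lid is open and the bystanders have not moved.

```bash
python3 -c "
from station import manip
print(manip.sign_off())"
```

```text
the job is handed in; nothing more can be done
None
```

The lid is fully open and the release hook is lying flat on the table, clear of the machine. I handed the job in at about 21.5 s of the 58 s allowed.

- **Catching the pin:** I gripped the hook at its handle and found the port with the wrist camera. I put the hook in to about 70 mm without touching anything, shifted it sideways behind the pin and drew it back in 1–2 mm steps. It met the pin with the bend about 40 mm behind the panel.
- **Drawing the pin:** The highest force I read at the end of a move was about 9 N, below the 20 N at which the pin breaks. It dropped to about 3 N as the lid came free.
- **Taking the tool out:** I unhooked and withdrew the tool, reading under 1 N sideways and along the pull. I set the tool down at about x=0.53, y=-0.205, with its tip about 145 mm in front of the panel.

**Last checks:** The pictures showed the lid upright, the bystanders apparently unmoved and the gripper well clear of everything.

**Disagreements:**
- Just before insertion, the scene camera put the hook tip about 3 mm nearer the panel than the wrist-camera estimate. I allowed for this in the insertion depth.
- The arm's reported height was still settling by about 2 mm after one of the moves.
- The bent end was outside the view in the final wrist picture. I judged that it lies flat from the handle and from the table contact felt before release.

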